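# Clean a wax scriber in the bench dust extractor

## Task

Take the blue-handled wax scriber out of the wooden rack, push its steel rod down into the clear tube on the dust extractor until the handle sits on the tube's rim, and let go of it. Then pull the extractor's spring-return gate slide out by its black knob until its red pointer is level with the yellow mark, and finish while still holding it there: it springs shut when let go. Leave the other tools, the wax ring and the brush alone.

Things in the scene. Friction and masses are not known exactly. Their poses are not given: they have to be found in the camera images.
- scriber: Wax scriber, 126 mm long, 35 g, loose, standing upright in one of the three holes of the rack (any of them). Origin at the tip of its rod, z axis along it towards the handle. Steel rod 6 mm in diameter and 50 mm long, its last 8 mm tapering to 3 mm; above it a round blue handle 14 mm in diameter, from 50 to 126 mm above the tip, with a flat lower face (its collar).
- collar (a point): Point on the scriber's axis in the lower face of its blue handle, 50 mm above the rod's tip; rests on the top of the rack at the start and on the tube's rim when fully in.
- rack: Light wooden block 60 x 170 x 60 mm (x, y, z), fixed, origin at the centre of its underside. Three blind holes 9 mm wide, 55 mm deep, in its top at y = -55, 0 and +55 mm of its own frame; each holds one upright tool of the same shape, handles 76 mm tall above the rack's top: blue (the scriber), brown and yellow.
- spatula: Carving tool with brown wooden handle, same shape and size as the scriber, in the rack; leave alone.
- needle: Carving tool with yellow handle, same shape and size as the scriber, in the rack; leave alone.
- extractor: Dust extractor, grey box 140 x 200 x 50 mm (x, y, z), fixed, origin at the centre of its underside; its front, facing its own -x (roughly to the robot), has a low dark steel bed 16 mm high that reaches 125 mm out of the front, from y = -48 to +100 mm. On the bed runs the gate slide. An upright clear tube stands in a black collar on the top at x = 0, y = -50 mm of its own frame.
- tube_rim (a point): Centre of the mouth of the clear tube, 85 mm above the table. Outer diameter 19 mm, bore about 9 mm, standing 35 mm above the box; the bore goes on into the box, 80 mm deep in all, so the scriber comes to rest with its collar on the rim.
- gate (a joint): Travel of the gate slide in m: 0 shut, up to 0.065 fully out, along the extractor's own -x. A spring pulls it shut: about 5 N at 0, 10 N at 0.05, and 0.4 N of friction. Its thin tongue and pointer arm cannot be pushed; only the knob moves it.
- knob (a point): Centre of the gripping part of the gate's black knob, 57 mm above the table: an upright round post 16 mm in diameter whose top is 75 mm above the table, free all round from 23 mm above the table up. It moves with the slide; shut, it stands 45 mm in front of the box's front face (at x = -115 mm, y = 0 of the extractor).
- pointer (a point): Tip of the red pointer on the slide's cross arm, 74 mm to the extractor's +y side of the knob's axis and at the same x as it; moves with the slide. The arm is 6 mm wide, its top 23 mm above the table.
- mark: Yellow mark, a bar 10 x 20 x 3 mm, fixed on the bed beside the pointer at a place that differs from time to time (30 to 55 mm out from the shut pointer); origin at the centre of its underside, axes parallel to the extractor's. The pointer is at the mark when both have the same x in the extractor's frame.
- wax_ring: Dark green wax ring blank, 48 mm in diameter, 45 mm tall, loose, standing; leave alone.
- brush: Bench brush lying on the table; leave alone.

How it is judged (in metres and radians):
On the way, in this order (a step that is already met when the one before it is completed fails the run):
1. the scriber stands fully down in the clear tube, let go, while the gate is still shut (horizontal distance between collar and tube_rim below 0.006 m and z of collar in the frame of tube_rim below 0.005 m and angle between scriber's own z axis and vertical below 0.15 rad and contact force between the fingers and scriber below 0.1 N and value of joint gate below 0.01 m), for 0.3 s.
2. the gate is pulled out by its knob until the pointer is at the mark (x of pointer in the frame of mark between -0.006 and 0.006 m and contact force between the fingers and gate above 2 N), for 0.3 s.
At the end, for the whole second after the job is handed in: The fingers hold the gate's black knob (more than 2 N), the slide still, its pointer within 6 mm of the middle of the yellow mark along the travel, while the scriber stands untouched in the clear tube, collar within 5 mm of the rim's height and 6 mm of its centre, tilted less than 0.15 rad (all of step 2 and velocity of joint gate between -0.01 and 0.01 m/s and horizontal distance between collar and tube_rim below 0.006 m and z of collar in the frame of tube_rim below 0.005 m and angle between scriber's own z axis and vertical below 0.15 rad and contact force between each of the arm, the fingers and scriber below 0.1 N); the arm keeps its last pose, push and grip.
It fails at once if a bystander was moved more than 30 mm (distance of any of spatula, needle, wax_ring, brush from where it was at the start of the episode above 0.03 m).
It also fails if it takes over 59 s, if anything falls off the work surface, if the arm or the gripper's body presses on something with over 40 N, if the wrist force passes 120 N, or if a joint passes its speed limit or range.

## Robot

A 7-joint arm with a two-finger parallel gripper is mounted at the origin on the work surface. World frame = base frame: x ahead of the robot, y to its left, z up, the work surface at z = 0. Lengths are in mm, angles in rad, forces in N, time in s.
With the tool pointing down it reaches from about 400 to 875 mm from the base axis. Payload 4.4 kg.
Tool frame: the origin (TCP) lies midway between the tips of the shut fingers; the grasp point (between the pads) lies 19 mm behind it; z points along the fingers, y is the direction in which the jaws open and shut (so a half turn about z gives the same grasp; the last joint's range is limited). The gripper opens to 85 mm and grips with 20 to 120 N. Pads are 22 mm wide; open, the fingers measure 114 mm over their backs; the gripper's body (76 mm by 85 mm) begins 54 mm behind the grasp point. The pads swing forward as they close: fully open they stand 13 mm farther back than shut.
Start: joints at [-1.415, 0.628, 0.038, 1.517, -0.027, 0.996, -0.02], TCP at [142.965, 634.097, 231.313] pointing down, gripper open.
Joint ranges: [-3.06, 3.06], [-0.37, 2.12], [-1.25, 1.32], [0.18, 2.47], [-1.1, 4.24], [0.23, 1.98], [-2.94, 2.94]. Speed limits (rad/s): [2.57, 2.57, 3.14, 3.14, 3.14, 3.14, 3.14].

## Interface

Orientations are given as [roll, pitch, yaw] about the fixed x, y, z axes, in that order (R = Rz(yaw) Ry(pitch) Rx(roll)).
In Python, from cell import * gives the robot as it stands. The module is installed in compiled form; this text tells all that it offers.
- The arm moves only by the tool move_arm, never from a script. Its argument "series" is a list of rows, each a list of 2 entries, a list of its own where there are three numbers: the shift along the tool's x, y, z in m, then the turn about the tool's z in rad. In form: [[[x, y, z], yaw], ...]. A call has 1 to 5 rows; each row is the pose to reach, as a shift and turn from the pose measured when the call began, along the tool's axes at that moment; what a row does not reach only later rows make up. A row lasts 1/8 s, in which the tool goes at most 62.5 mm and 10.7 degrees, less where a joint would pass 70% of its speed; a pose out of reach is approached as far as the arm can. A call with a gripper value outside its range is refused whole. "claw" is the opening, from 0 (shut) to 1 (fully open), set as the call begins (left out, the last holds). The fingers move at their own pace and stop on an object; the grip force is fixed at half the most. Time passes only in rows, so rows that repeat a pose let the fingers close. It gives the time, the measured TCP pose, the force and the opening at its end, in the units of the state.
- read_state(): the state, without advancing time (a new reading comes with each control period).
- get_image(name): name is "side" or "top"; returns the picture (480x640x3 uint8, blue, green, red); there is no depth.
- camera_model(name): a dict with "fov_y" (degrees; the focal length in pixels is half the picture's height over the tangent of half this angle, whatever the lens; pixels are square), "cx", "cy" (the principal point, pixels), "pose" (4x4, takes a point from camera to world coordinates). Camera axes: x right, y down, z forward; pixel columns grow to the right and rows downward; lengths in mm; the calibration is good to about 2 mm. A picture is of the moment at which its call begins. camera_model takes no time and is no camera call.
- finish_job(): hands the job in, once; it reports no verdict.
The state is a dict: "clock": time; "qpos": joint angles; "qd": joint speeds; "tau": joint torques, N m; "eef_pos": TCP position; "tool_rot": TCP orientation; "force": force on the tool from outside, world axes, zero at the start; "torque": the same for the moment, N m; "width": finger opening in mm.
Only numpy, scipy, OpenCV 4.12 (cv2) and the standard library are available. Lean on these libraries where they do the work, as an engineer would, in place of code of your own. Each camera call takes 0.05 s, during which the arm holds its last target. There are 200 camera calls.

## Working session

There is one attempt and no reset: what is moved stays moved. The work goes in short steps, Python scripts to look and compute and a tool call to move; the robot and the scene stay as the last step left them, time stands still between calls to the robot, and variables do not carry over. Pictures are saved under pics/ and viewed, about 8 in all and at most 12, crops included, and the job is handed in when it is done.

Besides the shell and the picture viewer there is one more tool, called after "Request:" as name(argument=value, ...) on one line, values as JSON. move_arm: Moves the arm, as the interface text tells. Its arguments: {"type":"object","properties":{"series":{"type":"array"},"claw":{"type":"number"}},"required":["series"]}

```bash
mkdir -p pics
cat > h.py <<'E'
from cell import *
import numpy as np, cv2
def K(n):
    c=camera_model(n); f=240/np.tan(np.radians(c["fov_y"])/2); return f,c["cx"],c["cy"],np.array(c["pose"])
def ray(n,u,v):
    f,cx,cy,T=K(n); d=T[:3,:3]@np.array([(u-cx)/f,(v-cy)/f,1]); return T[:3,3],d
def onz(n,u,v,z):
    o,d=ray(n,u,v); return o+d*(z-o[2])/d[2]
def proj(n,p):
    f,cx,cy,T=K(n); q=T[:3,:3].T@(np.array(p)-T[:3,3]); return np.array([cx+f*q[0]/q[2],cy+f*q[1]/q[2]])
E
python3 - <<'E'
from h import *
print(read_state())
for n in("side","top"):
    print(n,camera_model(n)); im=get_image(n); cv2.imwrite(f"pics/{n}0.png",im)
E
```

```text
{'clock': 0.0, 'qpos': array([-1.41481204,  0.62932668,  0.03845272,  1.51837823, -0.02700492,
        0.99630344, -0.01999786]), 'qd': array([ 0.00051328,  0.00083352, -0.00015389,  0.00076866, -0.00129293,
       -0.00043181, -0.00057518]), 'tau': array([-1.55714724e-04, -5.63381946e+01,  1.22633033e+00, -1.93443024e+01,
        1.09717279e-02,  1.04583896e-02,  1.26226684e-05]), 'eef_pos': array([142.81883476, 633.46923146, 230.39862108]), 'tool_rot': array([-3.13969543e+00,  2.65200381e-05,  2.91979891e+00]), 'force': array([0.11234326, 0.07857164, 0.14752451]), 'torque': array([-0.03947457, -0.06150561, -0.03468866]), 'width': 85.43838052945438}
side {'fov_y': 57.24990708214748, 'cx': 314.24173990967006, 'cy': 237.19453992413614, 'pose': array([[-8.29985193e-01, -2.71853367e-01,  4.87052693e-01,
         1.73548855e+02],
       [-5.57738561e-01,  3.93165361e-01, -7.30991584e-01,
         5.43931355e+02],
       [ 7.23027554e-03, -8.78360260e-01, -4.77944534e-01,
         5.14872494e+02],
       [ 0.00000000e+00,  0.00000000e+00,  0.00000000e+00,
         1.00000000e+00]])}
top {'fov_y': 47.72294169640745, 'cx': 312.1075268708678, 'cy': 236.22596540544663, 'pose': array([[-2.70525068e-02, -9.89980896e-01,  1.38585668e-01,
         4.61259615e+02],
       [-9.99497807e-01,  2.90761524e-02,  1.25980863e-02,
        -7.53144655e+01],
       [-1.65014027e-02, -1.38175262e-01, -9.90270317e-01,
         1.10122340e+03],
       [ 0.00000000e+00,  0.00000000e+00,  0.00000000e+00,
         1.00000000e+00]])}
```

View pics/side0.png

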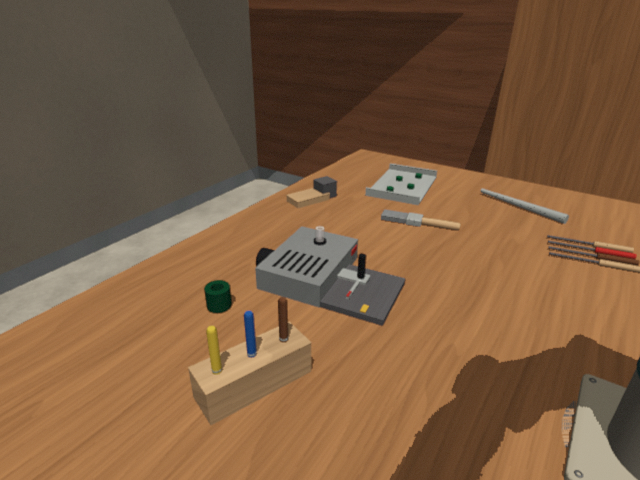

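View pics/top0.png

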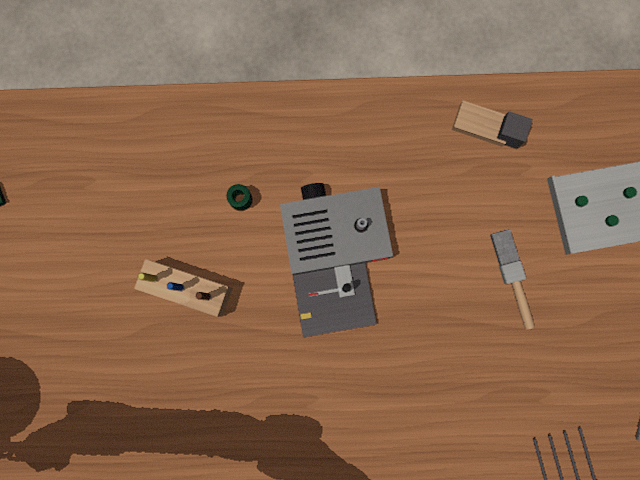

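Blue is in the middle hole: side (250,335), top (175,286). The knob is at side (362,266), top (347,287), the tube at side (320,234), top (362,224), and the mark at top (306,316).

Run:
```python
from h import *
S=cv2.imread("pics/side0.png");T=cv2.imread("pics/top0.png")
def tri(a,b):
    o1,d1=ray("side",*a);o2,d2=ray("top",*b)
    s=np.linalg.lstsq(np.c_[d1,-d2],o2-o1,rcond=None)[0]
    p,q=o1+d1*s[0],o2+d2*s[1]; return (p+q)/2,np.linalg.norm(p-q)
def cen(im,lo,hi,box):
    x0,y0,x1,y1=box; h=cv2.cvtColor(im[y0:y1,x0:x1],cv2.COLOR_BGR2HSV); m=cv2.inRange(h,lo,hi)
    n,l,st,c=cv2.connectedComponentsWithStats(m); i=1+np.argmax(st[1:,4]); return c[i]+[x0,y0],st[i]+[x0,y0,0,0,0]
B=((105,120,50),(130,255,255))
for nm,lo,hi,bs,bt in [("blue",*B,(230,300,270,370),(160,275,195,300)),
 ("yel",(20,140,60),(32,255,255),(200,315,230,380),(130,265,165,285)),
 ("knob",(0,0,0),(180,255,40),(350,245,372,285),(338,278,358,298)),
 ("mark",(20,140,60),(35,255,255),(350,295,380,320),(290,305,320,325)),
 ("ptr",(0,130,60),(8,255,255),(335,280,360,302),(300,285,322,302)),("ptrw",(170,130,60),(180,255,255),(335,280,360,302),(300,285,322,302))]:
  try:
    a,sa=cen(S,lo,hi,bs);b,sb=cen(T,lo,hi,bt);print(nm,a,sa,b,sb,*tri(a,b))
  except Exception as e: print(nm,e)
c=lambda im,x,y,w:cv2.resize(im[y:y+w,x:x+w],(390,390),interpolation=cv2.INTER_CUBIC)
cv2.imwrite("pics/crop0.png",np.hstack([c(S,295,215,65),c(T,330,195,65)]))
```

```text
blue [249.58823529 331.96176471] [244 311  12  43 340] [172.64814815 286.42592593] [167 283  15   7  54] [514.30026533 196.18408082 102.49293647] 2.1985401824413224
yel [213.49324324 347.93243243] [206 326  16  45 444] [147.98550725 277.37681159] [140 273  17   8  69] [534.02629335 244.40484411  99.00468984] 1.5670055245121446
knob [361.13286713 265.8951049 ] [358 254   7  24 143] [346.19148936 287.29787234] [342 284   9   8  47] [ 506.94306329 -125.20420628   47.1736279 ] 0.4027459443508595
mark [364.         308.09090909] [360 305   9   8  44] [305.58 315.4 ] [301 313  10   6  50] [455.07817357 -44.42826362  16.58547047] 0.4936628069837586
ptr [348.21428571 293.64285714] [346 291   5   6  14] [312.26666667 293.73333333] [309 293   8   3  15] [497.12550516 -58.92518913  23.12691464] 0.5245080362201777
ptrw attempt to get argmax of an empty sequence
```

View pics/crop0.png

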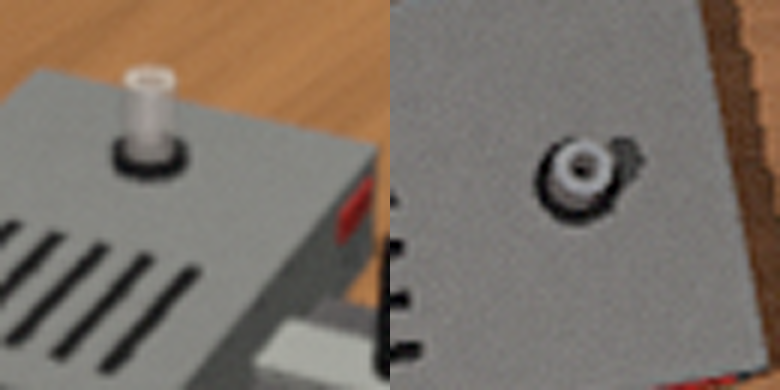

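```bash
cat >> h.py <<'E'
def tri(a,b):
    o1,d1=ray("side",*a);o2,d2=ray("top",*b)
    s=np.linalg.lstsq(np.c_[d1,-d2],o2-o1,rcond=None)[0]
    p,q=o1+d1*s[0],o2+d2*s[1]; return (p+q)/2,np.linalg.norm(p-q)
def shift(p,yaw=None):
    "tool-frame shift (m) and turn to reach world TCP p (mm), yaw"
    from scipy.spatial.transform import Rotation as R
    s=read_state(); r=R.from_euler("xyz",s["tool_rot"]).as_matrix()
    y=s["tool_rot"][2]; t=0 if yaw is None else -((yaw-y+np.pi)%(2*np.pi)-np.pi)
    return (r.T@(np.array(p)-s["eef_pos"])/1000).round(4),round(t,3)
E
python3 - <<'E'
from h import *
a,b=(295+149/6-.5,215+80/6-.5),(330+(583-390)/6-.5,195+167/6-.5)
print(a,b,*tri(a,b),onz("side",*a,85),onz("top",*b,85))
# black ring of collar on box
for n,u,v,z in [("side",249.6,332,98),("top",172.6,286.4,98),("side",213.5,347.9,98),("top",148,277.4,98),("side",361.1,265.9,49),("top",346.2,287.3,60),
 ("side",364,308.1,18),("top",305.6,315.4,19),("side",348.2,293.6,22),("top",312.3,293.7,23)]: print(n,z,onz(n,u,v,z).round(1))
print(shift([514,196,230],1.187))
E
```

```text
(319.3333333333333, 227.83333333333334) (361.6666666666667, 222.33333333333334) [ 627.65118218 -157.09732843   83.30417482] 0.18040981137655387 [ 625.95382345 -154.3127996    85.        ] [ 627.29485077 -157.00505821   85.        ]
side 98 [516.9 192.   98. ]
top 98 [515.5 198.2  98. ]
side 98 [535.7 244.   98. ]
top 98 [533.4 244.2  98. ]
side 49 [ 505.5 -122.6   49. ]
top 60 [ 506.6 -124.5   60. ]
side 18 [454.  -42.8  18. ]
top 19 [455.3 -44.4  19. ]
side 22 [497.7 -60.5  22. ]
top 23 [497.4 -58.9  23. ]
(array([-0.4583, -0.3451,  0.0011]), np.float64(1.733))
```

Request:
move_arm(series=[[[-0.046,-0.035,0],0.175],[[-0.092,-0.069,0],0.35],[[-0.138,-0.104,0],0.525],[[-0.183,-0.138,0],0.7],[[-0.229,-0.173,0],0.87]], claw=1)

```text
clock: 0.72
eef_pos: [329.0, 412.9, 230.7]
tool_rot: [-3.14, 0.001, 2.044]
force: [0.7, 0.0, -0.3]
width: 85.4
```

```bash
python3 -c "
from h import *
print(shift([515.5,196,200],1.187))"
```

```text
(array([-0.278 ,  0.0671,  0.031 ]), np.float64(0.857))
```

Request:
move_arm(series=[[[-0.056,0.013,0],0.175],[[-0.112,0.027,0.005],0.35],[[-0.168,0.04,0.01],0.525],[[-0.224,0.054,0.02],0.7],[[-0.278,0.067,0.031],0.857]])

```text
clock: 1.35
eef_pos: [516.4, 194.6, 199.6]
tool_rot: [3.141, 0.002, 1.182]
force: [-0.1, 0.8, -0.4]
width: 85.4
```

```bash
python3 -c "
from h import *
S=get_image('side');T=get_image('top')
cv2.imwrite('pics/s1.png',S);cv2.imwrite('pics/t1.png',T)
c=lambda im,x,y,w:cv2.resize(im[y:y+w,x:x+w],(400,400),interpolation=cv2.INTER_CUBIC)
cv2.imwrite('pics/c1.png',np.hstack([c(S,170,220,180),c(T,110,220,130)]))
s=read_state();print(s['eef_pos'],s['tool_rot'],s['qpos'],shift([515.5,196,110],1.187),proj('side',s['eef_pos']),proj('top',s['eef_pos']))"
```

```text
[518.89991042 188.76317001 199.28105071] [3.1372139  0.00569979 1.17529411] [-0.73589987  0.57695143  0.51104957  1.83811998 -0.36296453  0.82109811
 -0.43873985] (array([ 0.0059, -0.0063,  0.0892]), np.float64(-0.012)) [245.22093108 270.38631483] [161.7663678  281.36153731]
```

View pics/c1.png

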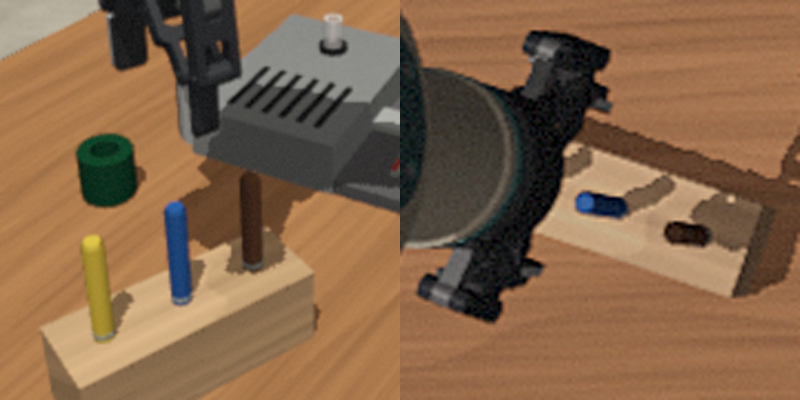

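```bash
python3 -c "
from h import *
for n,u,v,z in [('side',248.6,313.5,136),('side',251.3,354,60),('top',169.5,285.7,136),('top',182,287.6,60)]: print(n,z,onz(n,u,v,z).round(1))
for p in [(515.5,196),(514,197),(516.5,194)]:print(p,[proj(n,[*p,z]).round(1) for n in ('side','top') for z in (136,60)])
S=cv2.imread('pics/s1.png');h=cv2.cvtColor(S,cv2.COLOR_BGR2HSV);m=cv2.inRange(h,(105,120,50),(130,255,255))
for v in range(308,360,4): x=np.where(m[v,230:270])[0]; print(v,x.min()+230 if len(x) else '',x.max()+230 if len(x) else '')
T=cv2.imread('pics/t1.png');h=cv2.cvtColor(T,cv2.COLOR_BGR2HSV);m=cv2.inRange(h,(105,120,30),(130,255,255))
for u in range(160,190,2): x=np.where(m[270:300,u])[0]; print(u,x.min()+270 if len(x) else '',x.max()+270 if len(x) else '')
print(shift([515.5,196,110],1.187))
"
```

```text
side 136 [511.8 196.2 136. ]
side 60 [514.3 194.8  60. ]
top 136 [514.8 193.4 136. ]
top 60 [514.7 190.4  60. ]
(515.5, 196) [array([246.7, 312.5]), array([250.1, 354.2]), array([168. , 285.4]), array([179.1, 287.3])]
(514, 197) [array([247. , 313.2]), array([250.5, 355. ]), array([167.5, 286.2]), array([178.6, 288.1])]
(516.5, 194) [array([247.1, 311.4]), array([250.5, 353.1]), array([169.2, 284.8]), array([180.1, 286.7])]
308  
312 246 251
316 244 252
320 245 253
324 245 253
328 246 253
332 246 253
336 246 253
340 247 254
344 247 254
348 248 254
352 248 254
356  
160  
162  
164  
166  
168 283 287
170 283 288
172 283 288
174 284 289
176 284 289
178 285 289
180 284 289
182 285 288
184  
186  
188  
(array([ 0.0059, -0.0063,  0.0892]), np.float64(-0.012))
```

```bash
python3 -c "
from h import *
print(shift([514.5,194.7,80],1.187))"
```

```text
(array([ 0.0045, -0.0069,  0.1192]), np.float64(-0.012))
```

Request:
move_arm(series=[[[0.0045,-0.0069,0.01],-0.012],[[0.0045,-0.0069,0.045],-0.012],[[0.0045,-0.0069,0.085],-0.012],[[0.0045,-0.0069,0.119],-0.012],[[0.0045,-0.0069,0.119],-0.012]])

```text
clock: 2.08
eef_pos: [511.1, 195.8, 77.7]
tool_rot: [-3.14, 0.009, 1.19]
force: [-0.2, 0.0, 0.9]
width: 85.4
```

Request:
move_arm(series=[[[0,0,0],0]])

```text
clock: 2.2
eef_pos: [511.2, 196.8, 78.6]
tool_rot: [-3.141, 0.008, 1.192]
force: [-0.4, -0.0, 0.6]
width: 85.6
```

```bash
python3 -c "
from h import *
print(shift([514.5,194.7,80],1.187),read_state()['force'])
S=get_image('side');cv2.imwrite('pics/s2.png',S)
cv2.imwrite('pics/c2.png',cv2.resize(S[230:410,160:400],(720,540),interpolation=cv2.INTER_CUBIC))"
```

```text
(array([-0.0007,  0.0038, -0.0014]), np.float64(0.005)) [-0.38519046 -0.01500045  0.64419451]
```

View pics/c2.png

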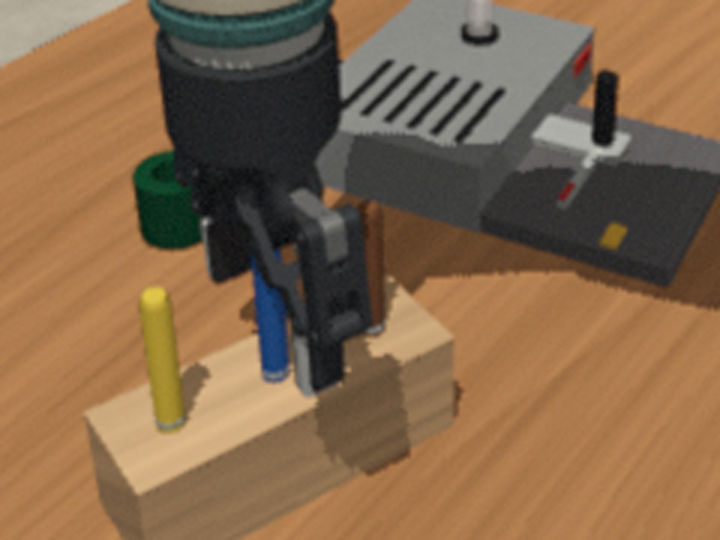

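The fingers straddle the blue handle, at crop (270,320), and clear the brown and yellow ones. I'll correct 4 mm and close.

Request:
move_arm(series=[[[0,0.004,-0.001],0.005],[[0,0.004,-0.001],0.005],[[0,0.004,-0.001],0.005]])

```text
clock: 2.62
eef_pos: [514.9, 195.6, 80.1]
tool_rot: [-3.141, 0.008, 1.187]
force: [-1.1, 0.1, -0.6]
width: 85.4
```

Request:
move_arm(series=[[[0,0,0],0],[[0,0,0],0],[[0,0,0],0],[[0,0,0],0],[[0,0,0],0]], claw=0)

```text
clock: 3.25
eef_pos: [515.0, 195.6, 80.1]
tool_rot: [-3.141, 0.008, 1.187]
force: [-0.0, -0.3, 2.6]
width: 12.7
```

Request:
move_arm(series=[[[0,0,0],0],[[0,0,0],0]])

```text
clock: 3.5
eef_pos: [515.0, 195.6, 80.2]
tool_rot: [-3.141, 0.008, 1.187]
force: [-0.3, -0.2, 0.5]
width: 12.7
```

Request:
move_arm(series=[[[0,0,-0.02],0],[[0,0,-0.06],0],[[0,0,-0.1],0],[[0,0,-0.14],0],[[0,0,-0.14],0]])

```text
clock: 4.12
eef_pos: [517.4, 197.0, 223.0]
tool_rot: [3.138, 0.003, 1.187]
force: [1.0, -0.6, -1.2]
width: 12.3
```

```bash
python3 -c "
from h import *
s=read_state();print(s['width'],s['eef_pos'],shift([626.5,-156.5,220],1.187))"
```

```text
12.347334210567883 [517.38638745 197.03093108 222.96796737] (array([-0.287 ,  0.2335,  0.0048]), np.float64(0.0))
```

Request:
move_arm(series=[[[-0.025,0.02,0],0],[[-0.062,0.05,0],0],[[-0.1,0.081,0],0],[[-0.138,0.112,0.001],0],[[-0.175,0.143,0.002],0]])

```text
clock: 4.75
eef_pos: [584.0, -20.0, 220.7]
tool_rot: [3.14, 0.004, 1.187]
force: [0.8, 0.6, 0.3]
width: 12.7
```

```bash
python3 -c "
from h import *
s=read_state();print(s['width'],s['eef_pos'],shift([626.5,-156.5,220],1.187))"
```

```text
12.711706485253249 [583.99892598 -20.03881603 220.6521206 ] (array([-0.1106,  0.0905,  0.0012]), np.float64(0.0))
```

Request:
move_arm(series=[[[-0.035,0.028,0],0],[[-0.07,0.056,0],0],[[-0.095,0.078,0.001],0],[[-0.1106,0.0905,0.001],0],[[-0.1106,0.0905,0.001],0]])

```text
clock: 5.38
eef_pos: [626.0, -157.6, 219.3]
tool_rot: [3.141, 0.004, 1.185]
force: [0.9, 0.8, 0.7]
width: 12.5
```

Request:
move_arm(series=[[[0,0,0],0],[[0,0,0],0]])

```text
clock: 5.62
eef_pos: [625.9, -155.6, 219.1]
tool_rot: [-3.141, 0.003, 1.187]
force: [0.6, 0.2, 0.2]
width: 12.7
```

```bash
python3 -c "
from h import *
s=read_state();print(s['width'],s['eef_pos'],s['tool_rot'],shift([626.5,-156.5,175],1.187))"
```

```text
12.698214561806775 [ 625.86122678 -155.62729812  219.11562686] [-3.14106908  0.00346241  1.18731931] (array([-0.0004,  0.0009,  0.0441]), np.float64(0.0))
```

Request:
move_arm(series=[[[0,0.001,0.02],0],[[0,0.001,0.04],0],[[0,0.001,0.047],0],[[0,0.001,0.047],0],[[0,0.001,0.047],0]])

```text
clock: 6.25
eef_pos: [627.3, -156.2, 173.0]
tool_rot: [3.141, 0.003, 1.188]
force: [0.5, -0.2, -0.3]
width: 12.9
```

```bash
python3 -c "
from h import *
S=get_image('side');T=get_image('top');cv2.imwrite('pics/s3.png',S);cv2.imwrite('pics/t3.png',T)
c=lambda im,x,y,w:cv2.resize(im[y:y+w,x:x+w],(400,400),interpolation=cv2.INTER_CUBIC)
cv2.imwrite('pics/c3.png',np.hstack([c(S,280,180,80),c(T,310,170,100)]))
s=read_state();p=s['eef_pos'];print(p,s['tool_rot'])
print(proj('side',p-[0,0,20]),proj('side',p-[0,0,70]),proj('side',[627,-156.5,85]))"
```

```text
[ 627.19781645 -156.2690884   172.98701245] [3.14065455 0.00314473 1.18732441]
[319.77165166 197.98879669] [319.45850161 219.77033979] [319.48665534 227.31808329]
```

View pics/c3.png

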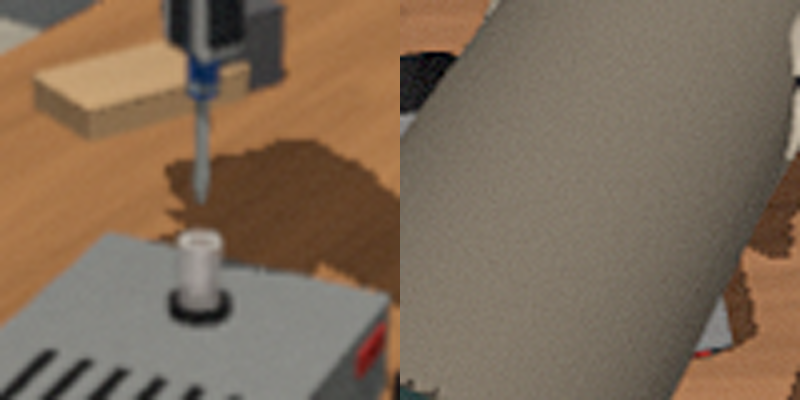

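Request:
move_arm(series=[[[0,0,0.008],0],[[0,0,0.016],0],[[0,0,0.022],0],[[0,0,0.028],0],[[0,0,0.028],0]])

```text
clock: 6.98
eef_pos: [626.8, -156.3, 144.3]
tool_rot: [-3.141, 0.003, 1.187]
force: [0.3, -0.0, -0.8]
width: 12.3
```

```bash
python3 -c "
from h import *
S=get_image('side');cv2.imwrite('pics/s4.png',S)
c=lambda im,x,y,w:cv2.resize(im[y:y+w,x:x+w],(400,400),interpolation=cv2.INTER_CUBIC)
cv2.imwrite('pics/c4.png',c(S,290,190,60))
s=read_state();p=s['eef_pos'];print(p,s['tool_rot'],s['force'],s['torque'],s['width'])"
```

```text
[ 627.07237035 -156.40528293  144.71490099] [3.14106459 0.00333379 1.18723222] [ 0.18503007  0.4627866  -0.02042705] [-0.03934084  0.0341687   0.03393569] 12.364712474471414
```

View pics/c4.png

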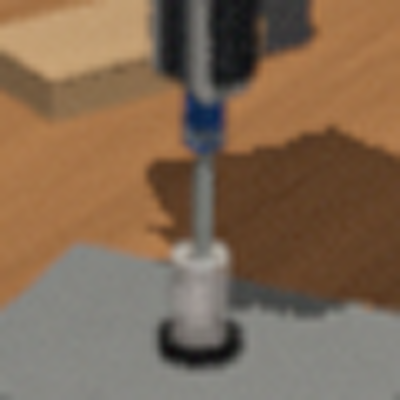

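The tip is in the bore (crop (203,255)) with no force on it, so I'll lower further.

Request:
move_arm(series=[[[0,0,0.008],0],[[0,0,0.018],0],[[0,0,0.028],0],[[0,0,0.036],0],[[0,0,0.037],0]])

```text
clock: 7.65
eef_pos: [626.5, -156.4, 106.7]
tool_rot: [-3.141, 0.004, 1.187]
force: [0.3, -0.3, -0.2]
width: 12.6
```

Request:
move_arm(series=[[[0,0,0.001],0],[[0,0,0.002],0],[[0,0,0.002],0]])

```text
clock: 8.02
eef_pos: [626.7, -156.5, 105.2]
tool_rot: [-3.141, 0.003, 1.187]
force: [-0.6, -0.3, 1.9]
width: 12.2
```

Request:
move_arm(series=[[[0,0,0.001],0],[[0,0,0.002],0],[[0,0,0.002],0]])

```text
clock: 8.4
eef_pos: [626.8, -156.5, 105.0]
tool_rot: [3.141, 0.003, 1.187]
force: [-4.4, 1.4, 12.4]
width: 12.4
```

Request:
move_arm(series=[[[0,0,0],0],[[0,0,0],0],[[0,0,0],0],[[0,0,0],0],[[0,0,0],0]], claw=1)

```text
clock: 9.02
eef_pos: [626.7, -156.5, 104.9]
tool_rot: [-3.141, 0.003, 1.187]
force: [-0.2, 0.7, -0.0]
width: 85.5
```

```bash
python3 -c "
from h import *
S=get_image('side');cv2.imwrite('pics/s5.png',S)
c=lambda im,x,y,w:cv2.resize(im[y:y+w,x:x+w],(400,400),interpolation=cv2.INTER_CUBIC)
cv2.imwrite('pics/c5.png',c(S,280,170,80))
s=read_state();p=s['eef_pos'];print(p,s['tool_rot'],s['force'],s['width'])"
```

```text
[ 626.73871191 -156.49604264  104.94174351] [-3.14154469e+00  2.69304924e-03  1.18713685e+00] [-0.90981214 -0.27308571 -0.08885693] 85.63071878685014
```

View pics/c5.png

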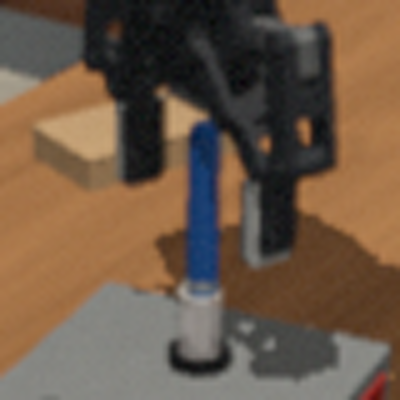

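The scriber is seated: its blue collar is on the rim at crop (200,288) and it is upright, with the jaws open. I'll lift straight up and go to the knob.

Request:
move_arm(series=[[[0,0,-0.02],0],[[0,0,-0.06],0],[[0,0,-0.1],0],[[0,0,-0.105],0],[[0,0,-0.105],0]])

```text
clock: 9.7
eef_pos: [627.0, -156.1, 210.8]
tool_rot: [3.141, 0.002, 1.187]
force: [0.1, 0.6, -1.1]
width: 85.5
```

```bash
python3 -c "
from h import *
print(shift([506,-124.3,190],0.150))"
```

```text
(array([-0.0157, -0.1241,  0.0207]), np.float64(1.037))
```

Request:
move_arm(series=[[[-0.003,-0.025,0],0.17],[[-0.006,-0.05,0],0.34],[[-0.01,-0.078,0],0.51],[[-0.013,-0.105,0.01],0.68],[[-0.0157,-0.124,0.02],0.85]])

```text
clock: 10.32
eef_pos: [504.0, -123.6, 189.6]
tool_rot: [3.141, 0.003, 0.331]
force: [0.2, 0.9, 0.2]
width: 85.4
```

Request:
move_arm(series=[[[0,0,0],0.17],[[0,0,0],0.187],[[0,0,0],0.187],[[0,0,0],0.187]])

```text
clock: 10.82
eef_pos: [504.2, -123.6, 189.5]
tool_rot: [3.14, 0.003, 0.146]
force: [-0.1, 0.7, 0.8]
width: 85.3
```

```bash
python3 -c "
from h import *
s=read_state();print(s['eef_pos'],s['tool_rot'],shift([506,-124.3,37],0.150))"
```

```text
[ 504.21210875 -123.64589168  189.53746161] [3.14039124e+00 2.55944350e-03 1.46078718e-01] (array([0.0021, 0.0007, 0.1525]), np.float64(-0.004))
```

Down to z = 80 for a look, the knob top being at 75.

Request:
move_arm(series=[[[0.002,0.001,0.03],0],[[0.002,0.001,0.07],0],[[0.002,0.001,0.1],0],[[0.002,0.001,0.1],0],[[0.002,0.001,0.1],0]])

```text
clock: 11.45
eef_pos: [506.8, -125.1, 90.5]
tool_rot: [3.14, 0.001, 0.146]
force: [0.4, 0.2, 0.6]
width: 85.0
```

```bash
python3 -c "
from h import *
S=get_image('side');cv2.imwrite('pics/s6.png',S)
cv2.imwrite('pics/c6.png',cv2.resize(S[200:320,290:450],(640,480),interpolation=cv2.INTER_CUBIC))
s=read_state();print(s['eef_pos'],s['tool_rot'],s['force'],shift([506,-124.3,37],0.150))"
```

```text
[ 507.01246173 -125.10401967   90.80415014] [3.13939640e+00 5.02104338e-04 1.46193328e-01] [ 1.01097262 -0.10493619  0.63024022] (array([-0.0009, -0.0011,  0.0538]), np.float64(-0.004))
```

View pics/c6.png

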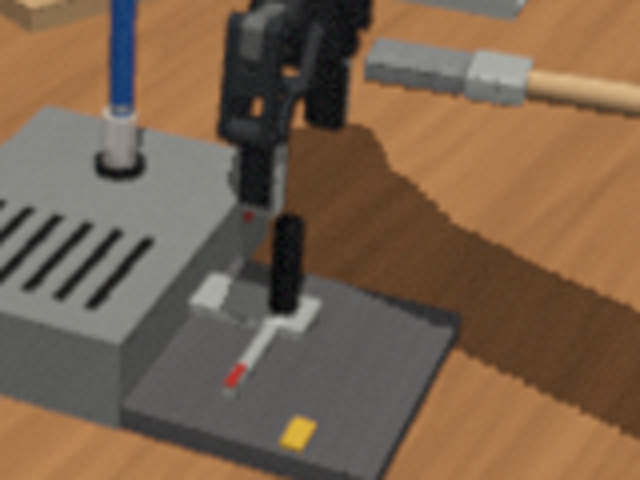

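The jaws are around the knob (crop (287,262)) and clear of the box, the arm and the scriber. Descending.

Request:
move_arm(series=[[[-0.001,-0.001,0.02],0],[[-0.001,-0.001,0.04],0],[[-0.001,-0.001,0.053],0],[[-0.001,-0.001,0.053],0],[[-0.001,-0.001,0.053],0]])

```text
clock: 12.12
eef_pos: [506.4, -124.6, 38.5]
tool_rot: [3.139, -0.001, 0.146]
force: [0.2, -0.7, 0.4]
width: 85.6
```

Request:
move_arm(series=[[[0,0,0],0],[[0,0,0],0],[[0,0,0],0],[[0,0,0],0],[[0,0,0],0]], claw=0)

```text
clock: 12.75
eef_pos: [506.3, -123.5, 38.8]
tool_rot: [3.141, -0.001, 0.147]
force: [-0.8, 2.2, 3.8]
width: 14.6
```

Request:
move_arm(series=[[[0,0,0],0],[[0,0,0],0]])

```text
clock: 13.0
eef_pos: [506.3, -123.5, 38.8]
tool_rot: [3.141, -0.001, 0.147]
force: [-0.3, 1.5, 2.8]
width: 14.7
```

Request:
move_arm(series=[[[-0.006,0,0],0],[[-0.014,0,0],0],[[-0.023,0,0],0],[[-0.032,0,0],0],[[-0.038,0,0],0]])

```text
clock: 13.62
eef_pos: [471.9, -128.5, 38.9]
tool_rot: [3.14, -0.006, 0.148]
force: [8.6, 2.9, -5.6]
width: 14.4
```

Request:
move_arm(series=[[[0,0,0],0],[[0,0,0],0],[[0,0,0],0]])

```text
clock: 14.0
eef_pos: [475.1, -128.0, 38.9]
tool_rot: [3.139, -0.01, 0.149]
force: [7.9, 2.5, -5.4]
width: 14.7
```

```bash
python3 -c "
from h import *
S=get_image('side');T=get_image('top');cv2.imwrite('pics/s7.png',S);cv2.imwrite('pics/t7.png',T)
cv2.imwrite('pics/c7.png',np.hstack([cv2.resize(S[180:330,290:440],(400,400),interpolation=cv2.INTER_CUBIC),cv2.resize(T[250:350,280:380],(400,400),interpolation=cv2.INTER_CUBIC)]))
s=read_state();print(s['eef_pos'],s['tool_rot'],s['force'],s['width'])
h=cv2.cvtColor(S,cv2.COLOR_BGR2HSV)
ex=np.array([np.cos(.1503),np.sin(.1503)])
def c(S,lo,hi,x0,y0,x1,y1):
    m=cv2.inRange(cv2.cvtColor(S[y0:y1,x0:x1],cv2.COLOR_BGR2HSV),lo,hi);M=cv2.moments(m,True);return (M['m10']/M['m00']+x0,M['m01']/M['m00']+y0,M['m00']) if M['m00'] else None
for n,I,b in (('side',S,(335,280,385,322)),('top',T,(290,285,330,330))):
    r=c(I,(0,130,60),(8,255,255),*b);y=c(I,(20,140,60),(35,255,255),*b);print(n,r,y)
    if r and y:
        p,q=onz(n,*r[:2],22.5),onz(n,*y[:2],18.5);print(p,q,'ptr-mark x',(p-q)[:2]@ex)
"
```

```text
[ 475.09256199 -128.02028204   38.85280652] [ 3.13908752 -0.00998429  0.14919673] [ 7.85911431  2.0542349  -5.05689567] 14.669329535235793
side (363.84615384615387, 297.9230769230769, 13.0) (364.0, 308.09090909090907, 44.0)
[466.35831289 -64.59786808  22.5       ] [453.77306003 -42.27038097  18.5       ] ptr-mark x 9.10016840862659
top None None
```

View pics/c7.png

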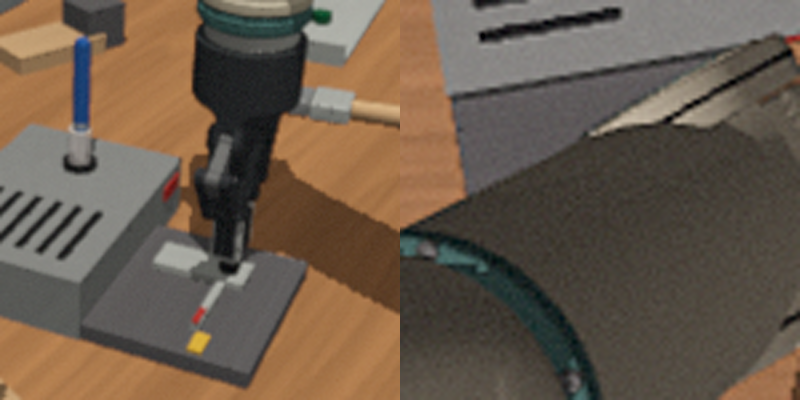

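Request:
move_arm(series=[[[-0.005,0,0],0],[[-0.0095,0,0],0],[[-0.012,0,0],0],[[-0.012,0,0],0],[[-0.012,0,0],0]])

```text
clock: 14.72
eef_pos: [466.7, -129.3, 38.9]
tool_rot: [3.138, -0.015, 0.151]
force: [7.1, 2.0, -3.6]
width: 14.5
```

```bash
cat > chk.py <<'E'
from h import *
S=get_image('side')
s=read_state();print(s['clock'],s['eef_pos'],s['tool_rot'],s['force'],s['width'],abs(s['qd']).max())
ex=np.array([np.cos(.1503),np.sin(.1503)]);print('travel',(np.array([506.3,-123.5])-s['eef_pos'][:2])@ex)
def c(lo,hi,x0,y0,x1,y1):
    M=cv2.moments(cv2.inRange(cv2.cvtColor(S[y0:y1,x0:x1],cv2.COLOR_BGR2HSV),lo,hi),True);return M['m10']/M['m00']+x0,M['m01']/M['m00']+y0
b=(335,280,385,322)
p=onz('side',*c((0,130,60),(8,255,255),*b),22.5);q=onz('side',*c((20,140,60),(35,255,255),*b),18.5);print('ptr-mark x',(p-q)[:2]@ex)
cv2.imwrite('pics/last.png',cv2.resize(S[180:330,290:440],(600,600),interpolation=cv2.INTER_CUBIC))
E
python3 chk.py
```

```text
14.775 [ 466.65497003 -129.26288501   38.85984603] [ 3.13812701 -0.01474939  0.15086196] [ 8.23119803  2.70794143 -3.90182138] 14.665345459330625 0.002233334267783717
travel 40.06098409381415
ptr-mark x -0.0660534647932191
```

```bash
python3 -c "
from h import *
for _ in range(10): get_image('side')"; python3 chk.py
```

```text
15.325 [ 466.65078992 -129.2736222    38.84378812] [ 3.13812157 -0.01471907  0.15082654] [ 8.32469346  3.85641921 -3.77718475] 14.42916199844624 0.0011819274406695457
travel 40.0667248099232
ptr-mark x -0.156386642622989
```

View pics/last.png

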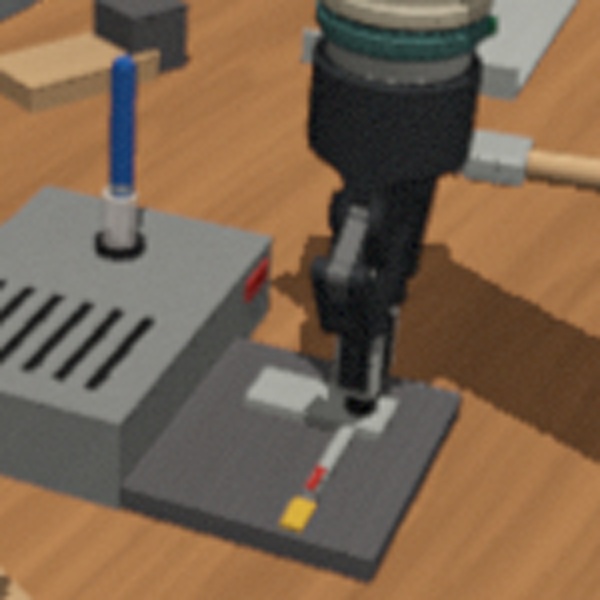

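The pointer (crop (316,478)) lines up with the yellow mark (298,513) along the arm's direction. The knob is gripped and the scriber stands in the tube (122,190). Handing in.

```bash
python3 -c "
from cell import *
print(finish_job())"
```

```text
the job is handed in; nothing more can be done
None
```

I put the blue scriber fully down in the clear tube and let go of it. I then pulled the gate slide out by its knob to the yellow mark and handed the job in at about 15.3 s, still gripping it.

**Last checks:**
- **Scriber:** the side view shows it upright with its collar on the rim. I pressed it down with about 12 N before letting go.
- **Gate travel:** 40.1 mm by the arm's position. The side camera puts the pointer within 0.2 mm of the mark. The first top view had put the mark 38.9 to 39.5 mm out, so the two views differ by about 1 mm, well inside the 6 mm allowed.
- **Hold:** the slide was still, the fingers were 14.4 mm apart on the knob, and the sideways pull was about 9 N. The arm gives about 3 mm under the spring, and the final target allows for that.
- **Not checked:** in the last stage the arm blocked the top view of the gate, so the final pointer check is from the side camera only. I did not measure the other tools, the wax ring or the brush again at the end, but there was no sign the arm touched them.

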